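# Lift the deep rinse bucket off its trunnions into the drip tray

### The arm

A 7-joint arm with a two-finger parallel gripper is mounted at the origin on the work surface; the furniture and walls round the work are solid. World frame = base frame: x ahead of the robot, y to its left, z up, the work surface at z = 0. Lengths are in mm, angles in rad, forces in N, time in s.
With the tool pointing down it reaches from about 425 to 925 mm from the base axis. Payload 6.8 kg.
Tool frame: the origin (TCP) lies on the mounting face of the last link; the fingertips stand 182 mm ahead of it and the grasp point (between the pads) lies 163 mm ahead of it; z points along the fingers, y is the direction in which the jaws open and shut (so a half turn about z gives the same grasp; the last joint's range is limited). The gripper opens to 88 mm and grips with 3 to 60 N. Pads are 20 mm wide; open, the fingers measure 115 mm over their backs; the gripper's body (75 mm by 178 mm) begins 61 mm behind the grasp point.
Start: joints at [1.236, 0.477, 0.022, 1.555, -0.011, 1.109, -0.083], TCP at [151.785, -657.726, 404.664] pointing down, gripper open.
Joint ranges: [-2.96, 2.96], [-0.34, 2.1], [-1.41, 1.46], [0.24, 2.44], [-1.37, 4.51], [0.17, 1.92], [-2.96, 2.96]. Speed limits (rad/s): [2.39, 2.39, 3.14, 3.14, 3.14, 3.14, 3.14].

### API

Orientations are given as a 3x3 rotation matrix whose columns are the frame's x, y, z axes.
In Python, from workcell import env gives the robot as it stands. The module is installed in compiled form; this text tells all that it offers.
- The arm moves only by the tool servo_tool, never from a script. Its argument "deltas" is a list of rows, each a list of 3 entries, a list of its own where there are three numbers: the shift along the tool's x, y, z in m, then the turn about the tool's z in rad, then the closure, from 0 (fully open) to 1 (shut). A call has 1 to 20 rows; each row is the pose to reach, as a shift and turn from the pose commanded when the call began, along the tool's axes at that moment; what a row does not reach only later rows make up. A row lasts 1/8 s, in which the tool goes at most 62.5 mm and 10.7 degrees, less where a joint would pass 70% of its speed; a pose out of reach is approached as far as the arm can. A call with a gripper value outside its range is refused whole. The fingers move at their own pace and stop on an object; "squeeze" is the grip in N (left out, the last holds). Time passes only in rows, so rows that repeat a pose let the fingers close. It gives the time, the measured TCP pose, the force and the opening at its end, in the units of the state.
- env.state(): the state, without advancing time (a new reading comes with each control period).
- env.capture(name): name is "scene" or "side" or "wrist"; returns the picture (384x512x3 uint8, red, green, blue); there is no depth.
- env.get_calibration(name): a dict with "fx", "fy", "cx", "cy" (pixels), "rvec" (rotation vector, rad) and "tvec" (3), from world to camera coordinates, as OpenCV has them. Camera axes: x right, y down, z forward; pixel columns grow to the right and rows downward; lengths in mm; the calibration is good to about 2 mm. A picture is of the moment at which its call begins: read the wrist's pose just before it. get_calibration takes no time and is no camera call; for the wrist camera it gives the pose at the moment of the call.
- env.sign_off(): hands the job in, once; it reports no verdict.
The state is a dict: "time_s": time; "joint_pos": joint angles; "joint_vel": joint speeds; "joint_efforts": joint torques, N m; "position": TCP position; "ee_rot": TCP orientation; "contact_force": force on the tool from outside, world axes, zero at the start; "wrist_torque": the same for the moment, N m; "opening": finger opening in mm.
Only numpy, scipy, OpenCV 4.12 (cv2) and the standard library are available. Lean on these libraries where they do the work, as an engineer would, in place of code of your own. Each camera call takes 0.05 s, during which the arm holds its last target.

### The job

Two steel vessels hang on pivot pins in the forked cradle. Take the deep rectangular bucket by the bar across its top, lift it straight up off its forks without letting it swing over or snag, and set it down gently, upright, in the middle of the shallow drip tray. Leave the round pan hanging where it is, and carry the bucket high enough to clear it.

Things in the scene. Friction and masses are not known exactly. Their poses are not given: they have to be found in the camera images.
- deep_bucket_bar (a point): Middle of the flat-sided grip bar over the deep rectangular steel bucket (0.2 to 0.4 kg). Bar 10 mm thick (x), 18 mm tall, 58 mm long (y); z up out of the bucket. Rim 36 mm below this point, flat bottom 110 mm below. The bucket swings freely on pivot pins along y, 46 mm below this point; fingers closed across the bar (along x) steady it. It may hang in either place of the cradle.
- deep_bucket_foot (a point): Centre of the underside of the deep bucket, 110 mm straight below deep_bucket_bar, same axes. Outside the bucket measures 44 mm (x) by 56 mm (y); its 8 mm pivot pins reach 49 mm out either side along y.
- round_pan_bar (a point): Middle of the same kind of grip bar on the other vessel, a shallow round steel pan, 56 mm across and 38 mm deep, hanging in the cradle beside the bucket, 126 mm away between centres along the cradle's y. Its bar's top stands 151 mm above the bench, so a bucket carried over it must have its bottom higher than that. To be left alone.
- cradle: Fixed aluminium cradle, origin under the centre of its base plate (100 mm x, 235 mm y, 8 mm thick) on the bench. Four uprights in a row along y, two to a vessel, each ending in an open-topped Y fork with tips 115 mm above the bench. The pivot pins rest in the forks 96 mm above the bench, so the bucket is free once lifted straight up by 25 mm.
- drip_tray: Fixed shallow square aluminium tray on the bench, 130 by 130 mm outside, 122 mm inside, rim 12 mm high, inner floor 4 mm above the bench; origin at the centre of its underside, x and y along its sides.
There are look-alikes about, which are no part of the job. What is shaped like the part that bears deep_bucket_bar but yellow is not meant.

How it is judged:
By the outcome, as a careful person would: the job done as asked, in the order asked, and still so for the second after the job is handed in, with the robot touching nothing.
It also fails if it takes over 48 s, if anything falls off the work surface, if the arm or the gripper's body presses on something with over 40 N, if the wrist force passes 120 N, or if a joint passes its speed limit or range.

## Working session

There is one attempt and no reset: what is moved stays moved. The work goes in short steps, Python scripts to look and compute and a tool call to move; the robot and the scene stay as the last step left them, time stands still between calls to the robot, and variables do not carry over. Pictures are saved under pics/ and viewed, and the job is handed in when it is done.

Besides the shell and the picture viewer there is one more tool, called after "Request:" as name(argument=value, ...), one argument or row to a line, values as JSON. servo_tool: Moves the arm, as the interface text tells. Its arguments: {"type":"object","properties":{"deltas":{"type":"array"},"squeeze":{"type":"number"}},"required":["deltas"]}

```bash
mkdir -p pics
python3 - <<'E'
from workcell import env
import cv2,numpy as np
s=env.state();print(s['time_s'],s['position'],np.round(s['ee_rot'],3),s['opening'])
for n in("scene","side","wrist"):
    c=env.get_calibration(n);print(n,c)
    cv2.imwrite(f'pics/{n}0.png',env.capture(n)[:,:,::-1])
E
```

```text
0.0 [ 151.69621321 -657.46687583  403.69423731] [[ 0.974  0.225 -0.001]
 [ 0.225 -0.974  0.002]
 [-0.    -0.002 -1.   ]] 87.7359593332115
scene {'fx': 438.87287267521987, 'fy': 438.87287267521987, 'cx': 255.26941457268333, 'cy': 190.4297695744088, 'rvec': array([ 1.76987142, -1.94331884,  0.66568225]), 'tvec': array([136.29164421, 505.55243339, 720.10107787])}
side {'fx': 435.0526878189191, 'fy': 435.0526878189191, 'cx': 255.1924290116374, 'cy': 185.63064024544767, 'rvec': array([ 0.72468534, -2.38552555,  1.40090151]), 'tvec': array([485.20536171, 245.5645704 , 829.15437809])}
wrist {'fx': 300.4846813750602, 'fy': 300.4846813750602, 'cx': 252.5895280998643, 'cy': 192.96742051898107, 'rvec': array([-2.25960735,  1.79537085,  0.28413312]), 'tvec': array([-673.89280563,  -37.37661876,  392.0025605 ])}
```

View pics/scene0.png

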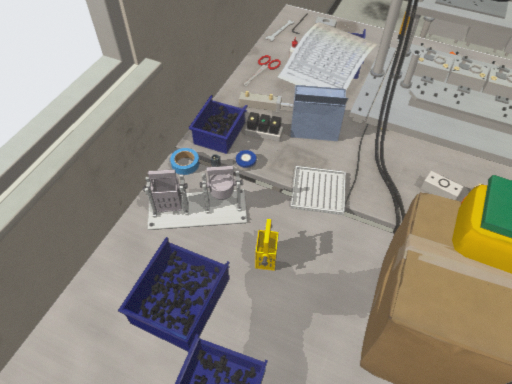

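View pics/side0.png

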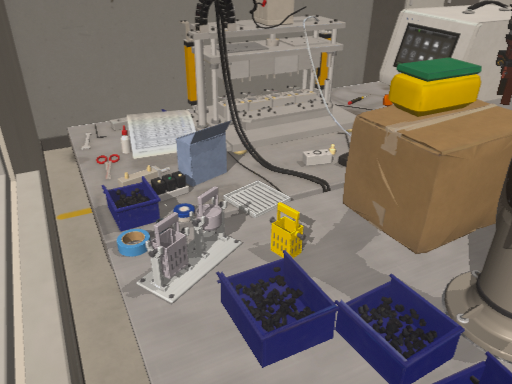

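View pics/wrist0.png

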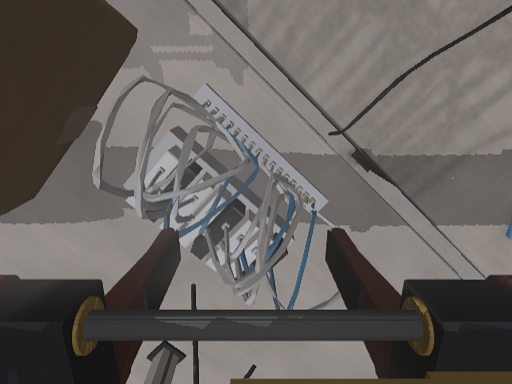

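Run:
```python
import cv2,numpy as np
a=cv2.imread('pics/scene0.png')[140:280,130:360]
cv2.imwrite('pics/c1.png',cv2.resize(a,None,fx=3.4,fy=3.4,interpolation=cv2.INTER_CUBIC))
a=cv2.imread('pics/side0.png')[165:300,110:310]
cv2.imwrite('pics/c2.png',cv2.resize(a,None,fx=4,fy=4,interpolation=cv2.INTER_CUBIC))
```

```text
(no output)
```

View pics/c1.png

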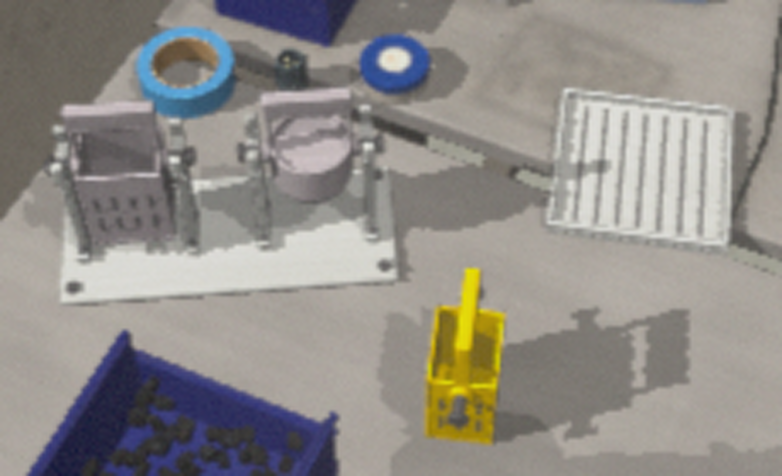

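View pics/c2.png

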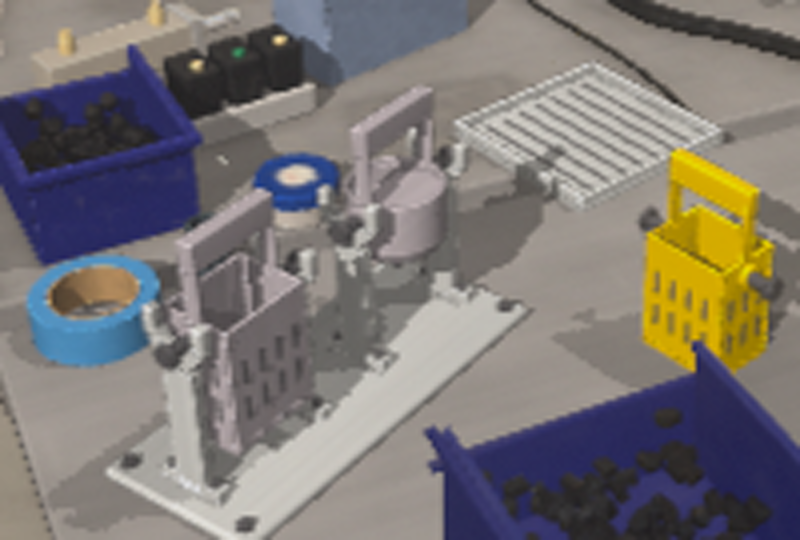

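```bash
cat > h.py <<'E'
import cv2,numpy as np
def ray(c,p):
    R=cv2.Rodrigues(np.array(c['rvec']))[0];t=np.array(c['tvec'])
    d=R.T@np.array([(p[0]-c['cx'])/c['fx'],(p[1]-c['cy'])/c['fy'],1.]);return -R.T@t,d/np.linalg.norm(d)
def onz(c,p,z):
    o,d=ray(c,p);return o+d*(z-o[2])/d[2]
def tri(cs,ps):
    A=np.zeros((3,3));b=np.zeros(3);L=[]
    for c,p in zip(cs,ps):
        o,d=ray(c,p);P=np.eye(3)-np.outer(d,d);A+=P;b+=P@o;L.append((P,o))
    x=np.linalg.solve(A,b);return x,[float(np.linalg.norm(P@(x-o))) for P,o in L]
def proj(c,X):
    K=np.array([[c['fx'],0,c['cx']],[0,c['fy'],c['cy']],[0,0,1]])
    return cv2.projectPoints(np.float64(X).reshape(-1,1,3),np.array(c['rvec']),np.array(c['tvec']),K,None)[0].reshape(-1,2)
E
python3 - <<'E'
from workcell import env
from h import *
np.set_printoptions(suppress=True,precision=1)
s=env.get_calibration('scene');d=env.get_calibration('side')
S=lambda x,y:(x/3.4+130-.35,y/3.4+140-.35);D=lambda x,y:(x/4+110-.4,y/4+165-.4)
print('plate scene',[onz(s,S(*p),8) for p in((63,300),(398,277))])
print('plate side',[onz(d,D(*p),8) for p in((110,468),(250,540),(530,308))])
print('tray scene z12',[onz(s,S(*p),12) for p in((565,88),(733,106),(728,243),(548,230))])
print('tray side',[onz(d,D(*p),12) for p in((597,64),(724,130),(582,205),(455,125))])
for n,a,b in(('bucket L',(64,108),(178,240)),('bucket R',(156,102),(268,194)),('pan L',(262,96),(352,126)),('pan R',(350,92),(432,88))):
    print(n,tri((s,d),(S(*a),D(*b))), onz(s,S(*a),151),onz(d,D(*b),151))
E
```

```text
plate scene [array([552.8, 335.6,   8. ]), array([550.7, 104.5,   8. ])]
plate side [array([646.3, 338.2,   8. ]), array([552.4, 336.2,   8. ]), array([547.1, 107. ,   8. ])]
tray scene z12 [array([708.7, -37. ,  12. ]), array([ 679.5, -161.3,   12. ]), array([ 555.5, -130. ,   12. ]), array([578.2,  -4.8,  12. ])]
tray side [array([ 671.5, -155.6,   12. ]), array([ 550.1, -126.4,   12. ]), array([578.6,   4.8,  12. ]), array([703.8, -28.8,  12. ])]
bucket L (array([605. , 311.6, 149.1]), [0.018937749186315526, 0.01893774918637389]) [603.3 311.1 151. ] [602.8 313.5 151. ]
bucket R (array([604.2, 253.4, 145.9]), [2.4203662387233433, 2.420366238723289]) [603.  253.3 151. ] [595.1 260.4 151. ]
pan L (array([603.8, 186.2, 149.8]), [0.569211960680129, 0.5692119606799019]) [602. 186. 151.] [603.3 187.4 151. ]
pan R (array([597.7, 129.6, 150.5]), [2.3632377972181473, 2.363237797218086]) [600.3 129.9 151. ] [593.7 132.1 151. ]
```

```bash
python3 - <<'E'
from workcell import env
from h import *
np.set_printoptions(suppress=True,precision=1)
s=env.get_calibration('scene');d=env.get_calibration('side')
for q in((345,197),(440,245)): print('box bottom side',onz(d,q,0))
for q in((363,357),): print('box bottom scene',onz(s,q,0))
print('top corner', tri((s,d),((388,268),(444,157))), tri((s,d),((423,196),(352,116))))
print('yellow top',tri((s,d),((490,178),(398,72))))
print('tall things: rig L post', tri((s,d),((298,100),(180,135))))
w=env.state();print(np.arctan2(w['position'][1],w['position'][0]))
for x in (0,1): 
  pass
E
python3 - <<'E'
import cv2
a=cv2.imread('pics/scene0.png')
cv2.imwrite('pics/c3.png',cv2.resize(a[0:384,230:512],None,fx=1.55,fy=1.55))
E
```

```text
box bottom side [ 435.4 -230.3    0. ]
box bottom side [ 163.4 -151.7    0. ]
box bottom scene [218.7 -95.8   0. ]
top corner (array([228.1, -83.2, 267.2]), [41.062121513505105, 41.06212151350502]) (array([ 432. , -210.8,  238.3]), [6.392822045382904, 6.392822045382784])
yellow top (array([ 361.3, -257.9,  354.9]), [4.772059344273794, 4.772059344273804])
tall things: rig L post (array([849.1, -49.1, 133.6]), [18.07009658211858, 18.07009658211857])
-1.3439935659907323
```

View pics/c3.png

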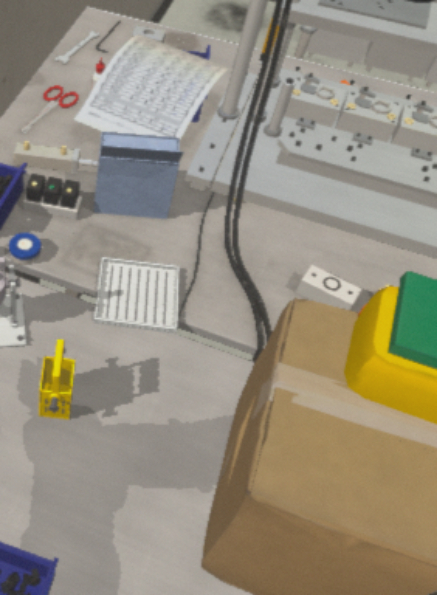

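Run:
```python
from workcell import env
from h import *
np.set_printoptions(suppress=True,precision=0)
s=env.get_calibration('scene');d=env.get_calibration('side')
sc=np.array([(405,0),(394,45),(383,90),(382,120),(388,160),(400,200),(400,222)],float)
sd=np.array([(222,0),(228,50),(232,85),(243,115),(258,140),(285,165),(322,187)],float)
def dens(a): 
    return np.vstack([np.linspace(a[i],a[i+1],40) for i in range(len(a)-1)])
S=dens(sc)
for q in dens(sd)[::24]:
    r=[tri((s,d),(p,q)) for p in S]
    i=min(range(len(r)),key=lambda i:r[i][1][0]); print(q,S[i],r[i][0],round(r[i][1][0],1))
```

```text
[222.   0.] [405.   0.] [ 802. -219.  448.] 42.6
[226.  31.] [405.   0.] [ 855. -266.  383.] 10.1
[229.  57.] [400.  22.] [ 862. -277.  314.] 0.3
[231.  79.] [393.  48.] [ 853. -276.  252.] 0.5
[237.  97.] [387.  73.] [ 827. -267.  201.] 0.6
[243. 115.] [383.  95.] [ 799. -259.  153.] 0.0
[252. 130.] [382. 118.] [ 763. -258.  112.] 0.4
[264. 145.] [385. 139.] [ 726. -265.   70.] 0.0
[280. 161.] [390. 166.] [ 669. -272.   30.] 0.1
[300. 174.] [398. 194.] [ 604. -282.   -1.] 0.1
```

```bash
cat >> h.py <<'E'
def rows(st,wps,th):
    "world waypoints (mm) and turn list -> tool rows"
    R=np.array(st['ee_rot']);p=np.array(st['position'])
    return [[*(np.round(R.T@(np.array(w)-p)/1000,3)),round(t,3)] for w,t in zip(wps,th)]
E
python3 - <<'E'
from workcell import env
from h import *
np.set_printoptions(suppress=True,precision=2)
c=env.get_calibration('wrist');st=env.state()
o=-cv2.Rodrigues(c['rvec'])[0].T@c['tvec'];R=np.array(st['ee_rot'])
print('cam in tool',R.T@(o-st['position']),'axes',R.T@cv2.Rodrigues(c['rvec'])[0].T)
n=16;az=np.linspace(-1.344,-.13,n+1)[1:]
w=[(650*np.cos(a),650*np.sin(a),min(404+15*(i+1),470)) for i,a in enumerate(az)]
th=[-1.344*(i+1)/n for i in range(n)]
for r in rows(st,w,th):print(r)
E
```

```text
cam in tool [84.91 -0.02 20.75] axes [[ 0.   -0.95 -0.31]
 [ 1.    0.   -0.  ]
 [ 0.   -0.31  0.95]]
[np.float64(0.049), np.float64(-0.027), np.float64(-0.015), -0.084]
[np.float64(0.098), np.float64(-0.032), np.float64(-0.03), -0.168]
[np.float64(0.147), np.float64(-0.042), np.float64(-0.045), -0.252]
[np.float64(0.194), np.float64(-0.055), np.float64(-0.06), -0.336]
[np.float64(0.241), np.float64(-0.071), np.float64(-0.066), -0.42]
[np.float64(0.286), np.float64(-0.091), np.float64(-0.066), -0.504]
[np.float64(0.329), np.float64(-0.114), np.float64(-0.066), -0.588]
[np.float64(0.371), np.float64(-0.141), np.float64(-0.066), -0.672]
[np.float64(0.41), np.float64(-0.171), np.float64(-0.066), -0.756]
[np.float64(0.447), np.float64(-0.203), np.float64(-0.066), -0.84]
[np.float64(0.482), np.float64(-0.238), np.float64(-0.066), -0.924]
[np.float64(0.513), np.float64(-0.276), np.float64(-0.066), -1.008]
[np.float64(0.542), np.float64(-0.316), np.float64(-0.066), -1.092]
[np.float64(0.568), np.float64(-0.358), np.float64(-0.066), -1.176]
[np.float64(0.59), np.float64(-0.402), np.float64(-0.066), -1.26]
[np.float64(0.609), np.float64(-0.448), np.float64(-0.066), -1.344]
```

Request:
servo_tool(
  deltas=[
    [[0.049, -0.02, -0.015], -0.08, 0],
    [[0.098, -0.032, -0.03], -0.17, 0],
    [[0.147, -0.042, -0.045], -0.25, 0],
    [[0.194, -0.055, -0.06], -0.34, 0],
    [[0.241, -0.071, -0.066], -0.42, 0],
    [[0.286, -0.091, -0.066], -0.5, 0],
    [[0.329, -0.114, -0.066], -0.59, 0],
    [[0.371, -0.141, -0.066], -0.67, 0],
    [[0.41, -0.171, -0.066], -0.76, 0],
    [[0.447, -0.203, -0.066], -0.84, 0],
    [[0.482, -0.238, -0.066], -0.92, 0],
    [[0.513, -0.276, -0.066], -1.01, 0],
    [[0.542, -0.316, -0.066], -1.09, 0],
    [[0.568, -0.358, -0.066], -1.18, 0],
    [[0.59, -0.402, -0.066], -1.26, 0],
    [[0.609, -0.448, -0.066], -1.344, 0],
  ],
)

```text
time_s: 2.15
position: [644.7, -82.9, 470.2]
ee_rot: [[-0.002, 1.0, -0.001], [1.0, 0.002, 0.0], [0.0, -0.001, -1.0]]
contact_force: [-0.3, -0.1, 0.1]
opening: 87.7
```

Run:
```python
from workcell import env
import cv2,json
c=env.get_calibration('wrist')
cv2.imwrite('pics/wrist1.png',env.capture('wrist')[:,:,::-1])
json.dump({k:(v.tolist() if hasattr(v,'tolist') else v) for k,v in c.items()},open('w1.json','w'))
```

```text
(no output)
```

View pics/wrist1.png

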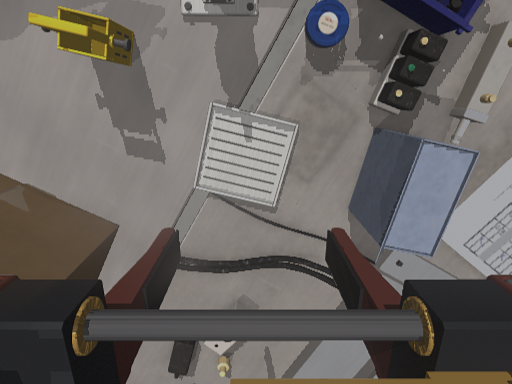

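Request:
servo_tool(
  deltas=[
    [[0.05, -0.006, 0], 0, 0],
    [[0.1, -0.012, 0], 0, 0],
    [[0.15, -0.018, 0], 0, 0],
    [[0.2, -0.024, 0], 0, 0],
    [[0.25, -0.03, 0], 0, 0],
    [[0.3, -0.036, 0], 0, 0],
    [[0.34, -0.041, 0], 0, 0],
    [[0.367, -0.044, 0], 0, 0],
    [[0.367, -0.044, 0], 0, 0],
  ],
)

```text
time_s: 3.32
position: [599.4, 285.0, 470.3]
ee_rot: [[-0.004, 1.0, -0.001], [1.0, 0.004, 0.001], [0.001, -0.001, -1.0]]
contact_force: [0.7, 0.2, 0.7]
opening: 87.9
```

Run:
```python
from workcell import env
import cv2,json
c=env.get_calibration('wrist')
cv2.imwrite('pics/wrist2.png',env.capture('wrist')[:,:,::-1])
json.dump({k:(v.tolist() if hasattr(v,'tolist') else v) for k,v in c.items()},open('w2.json','w'))
s=env.state();print(s['time_s'],s['position'],s['joint_pos'])
a=cv2.imread('pics/wrist2.png')
cv2.imwrite('pics/wrist2b.png',cv2.resize(a,None,fx=1.56,fy=1.56,interpolation=cv2.INTER_CUBIC))
```

```text
3.375 [600.29763294 282.92212106 470.2113984 ] [-0.14014453  0.46921074 -0.56943625  1.47496661  0.25787258  1.27353848
 -0.73497637]
```

View pics/wrist2b.png

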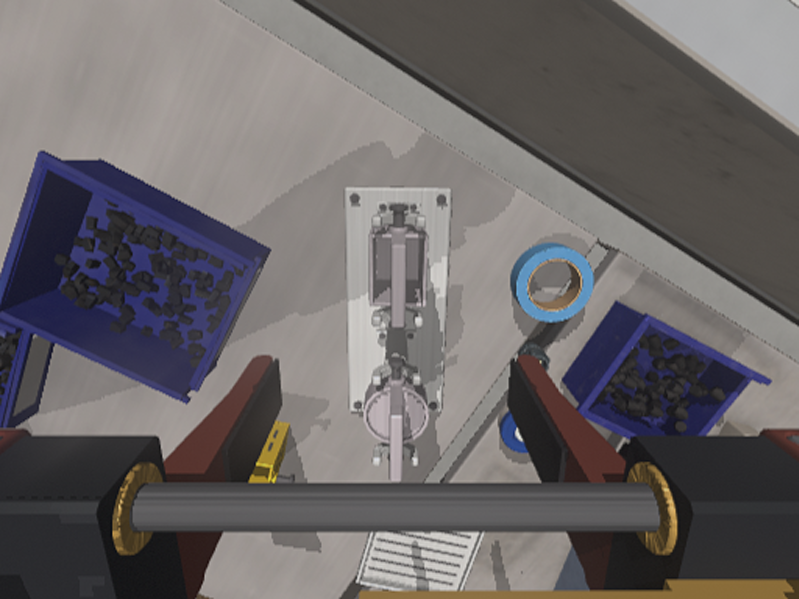

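Run:
```python
from h import *
import json
np.set_printoptions(suppress=True,precision=1)
w1=json.load(open('w1.json'));w2=json.load(open('w2.json'))
t=[onz(w1,p,12) for p in((213,102),(299,124),(276,208),(195,190))];print('tray',t,np.mean(t,0))
g=lambda x,y:((x+.5)/1.56-.5,(y+.5)/1.56-.5)
print('plate',[onz(w2,g(*p),8) for p in((345,187),(452,189),(348,412))])
print('bar top face edges',[onz(w2,g(*p),151) for p in((391,228),(404,228),(392,305),(405,305))])
a=cv2.imread('pics/wrist2.png')[115:310,210:300]
cv2.imwrite('pics/c4.png',cv2.resize(a,None,fx=3,fy=3,interpolation=cv2.INTER_NEAREST))
```

```text
tray [array([589.3,  -5.4,  12. ]), array([710.6, -35. ,  12. ]), array([ 681.3, -162.8,   12. ]), array([ 557.1, -133.9,   12. ])] [634.6 -84.3  12. ]
plate [array([553.6, 338.5,   8. ]), array([651.9, 337.2,   8. ]), array([550.5, 104.1,   8. ])]
bar top face edges [array([597.1, 323.3, 151. ]), array([605.4, 323.4, 151. ]), array([597.9, 271.7, 151. ]), array([606.6, 271.8, 151. ])]
```

View pics/c4.png

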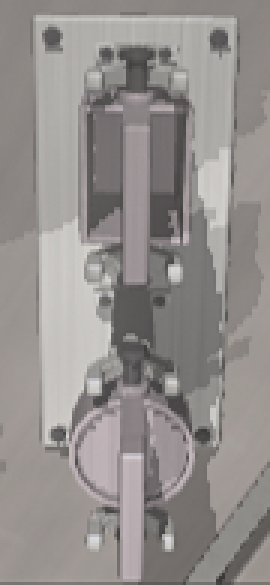

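Run:
```python
from h import *
import json
np.set_printoptions(suppress=True,precision=1)
w2=json.load(open('w2.json'))
g=lambda x,y:((x+.5)/3-.5+210,(y+.5)/3-.5+115)
for p in((123,125),(149,125),(123,283),(148,283)):print(onz(w2,g(*p),151))
for p in((120,455),(144,455),(119,578),(141,578)):print('pan',onz(w2,g(*p),151))
```

```text
[597.3 312.9 151. ]
[606. 313. 151.]
[597.5 256.4 151. ]
[606.3 256.5 151. ]
pan [596.5 187.2 151. ]
pan [605.6 187.2 151. ]
pan [596.3 131.7 151. ]
pan [605.  131.8 151. ]
```

Request:
servo_tool(
  deltas=[
    [[0, 0.001, 0.04], 0, 0],
    [[0, 0.001, 0.08], 0, 0],
    [[0, 0.001, 0.115], 0, 0],
    [[0, 0.001, 0.14], 0, 0],
    [[0, 0.001, 0.155], 0, 0],
    [[0, 0.001, 0.165], 0, 0],
    [[0, 0.001, 0.165], 0, 0],
  ],
)

```text
time_s: 4.25
position: [601.7, 282.2, 305.6]
ee_rot: [[0.001, 1.0, -0.0], [1.0, -0.001, -0.0], [-0.0, -0.0, -1.0]]
contact_force: [0.5, 0.3, 0.7]
opening: 87.9
```

Run:
```python
from workcell import env
import cv2
s=env.state();print(s['position'],s['contact_force'])
a=env.capture('wrist')[:,:,::-1];cv2.imwrite('pics/w3.png',cv2.resize(a,None,fx=1.5,fy=1.5))
b=env.capture('side')[:,:,::-1][100:330,60:320];cv2.imwrite('pics/s3.png',cv2.resize(b,None,fx=2.5,fy=2.5,interpolation=cv2.INTER_CUBIC))
print([env.state()['position']])
```

```text
[601.68967777 282.23188598 305.57033322] [0.49724113 0.27887407 0.73429976]
[array([601.79187409, 282.82819183, 306.57898809])]
```

View pics/w3.png

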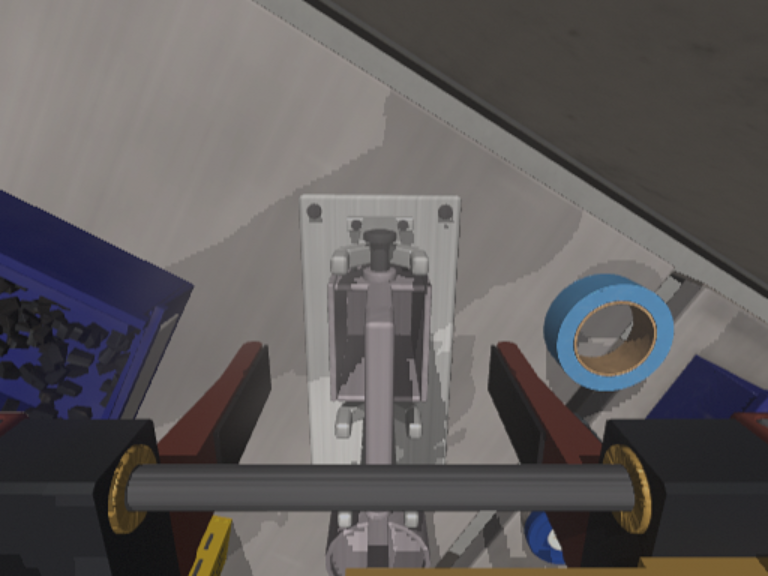

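View pics/s3.png

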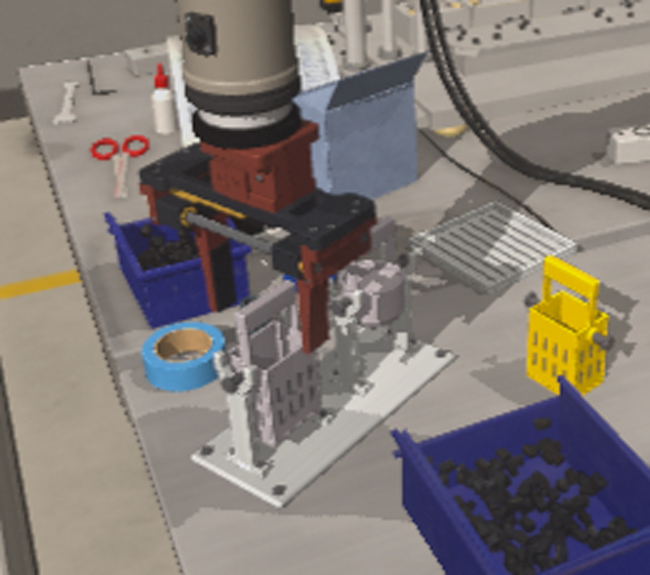

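Run:
```python
from workcell import env
from h import *
d=env.get_calibration('side');w=env.get_calibration('wrist')
X=[(557,274,123),(557,294,123),(551,284,123),(601.5,284.5,151),(601.5,313,151),(601.5,255,151)]
print((proj(d,X)-[60,100])*2.5); print(proj(w,X)*1.5)
```

```text
[[319.40733628 336.74510516]
 [301.77054776 349.65741335]
 [316.66872651 345.79646709]
 [263.74276204 294.29544172]
 [236.983833   311.75350339]
 [290.06734416 277.12075668]]
[[267.38432398 386.23588158]
 [263.59055316 341.17567452]
 [250.53523794 364.08326492]
 [376.29619165 400.71551611]
 [376.19469774 323.02527841]
 [376.38984964 472.40762603]]
```

Request:
servo_tool(
  deltas=[
    [[0, 0, 0], 0, 0.4],
    [[0, 0, 0], 0, 0.7],
    [[0, 0, 0], 0, 0.85],
    [[0, 0, 0], 0, 1],
    [[0, 0, 0], 0, 1],
    [[0, 0, 0], 0, 1],
    [[0, 0, 0], 0, 1],
    [[0, 0, 0], 0, 1],
    [[0, 0, 0], 0, 1],
  ],
  squeeze=30,
)

```text
time_s: 5.48
position: [601.5, 282.7, 305.6]
ee_rot: [[0.0, 1.0, 0.0], [1.0, -0.0, 0.0], [0.0, 0.0, -1.0]]
contact_force: [1.0, 0.9, -0.4]
opening: 10.0
```

Held at 10 mm. Lift slowly straight up 40 mm, then look.

Request:
servo_tool(
  deltas=[
    [[0, 0, -0.005], 0, 1],
    [[0, 0, -0.012], 0, 1],
    [[0, 0, -0.02], 0, 1],
    [[0, 0, -0.03], 0, 1],
    [[0, 0, -0.04], 0, 1],
    [[0, 0, -0.04], 0, 1],
  ],
)

```text
time_s: 6.22
position: [601.7, 283.0, 347.0]
ee_rot: [[0.0, 1.0, 0.002], [1.0, -0.0, 0.001], [0.001, 0.002, -1.0]]
contact_force: [0.8, -0.8, -2.0]
opening: 9.6
```

Run:
```python
from workcell import env
import cv2
b=env.capture('side')[:,:,::-1][60:330,60:320];cv2.imwrite('pics/s4.png',cv2.resize(b,None,fx=2.2,fy=2.2,interpolation=cv2.INTER_CUBIC))
```

```text
(no output)
```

View pics/s4.png

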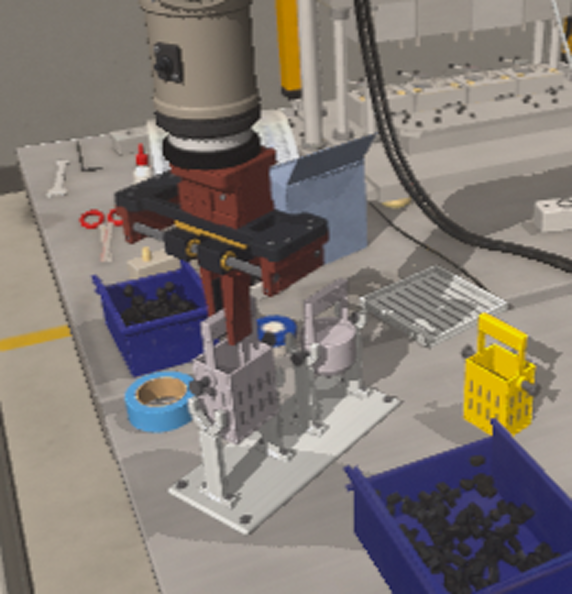

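Request:
servo_tool(
  deltas=[
    [[0, 0, -0.02], 0, 1],
    [[0, 0, -0.05], 0, 1],
    [[0, 0, -0.08], 0, 1],
    [[0, 0, -0.11], 0, 1],
    [[0, 0, -0.135], 0, 1],
    [[0, 0, -0.145], 0, 1],
    [[-0.012, 0.001, -0.145], 0, 1],
    [[-0.035, 0.003, -0.145], 0, 1],
    [[-0.065, 0.006, -0.145], 0, 1],
    [[-0.1, 0.009, -0.145], 0, 1],
    [[-0.135, 0.012, -0.145], 0, 1],
    [[-0.17, 0.015, -0.145], 0.04, 1],
    [[-0.205, 0.018, -0.145], 0.08, 1],
    [[-0.24, 0.021, -0.145], 0.12, 1],
    [[-0.275, 0.024, -0.145], 0.16, 1],
    [[-0.31, 0.026, -0.145], 0.2, 1],
    [[-0.34, 0.028, -0.145], 0.23, 1],
    [[-0.36, 0.03, -0.145], 0.24, 1],
    [[-0.368, 0.03, -0.145], 0.24, 1],
    [[-0.368, 0.03, -0.145], 0.24, 1],
  ],
)

```text
time_s: 8.78
position: [631.5, -85.0, 490.5]
ee_rot: [[0.237, 0.971, -0.0], [0.971, -0.237, 0.001], [0.0, -0.0, -1.0]]
contact_force: [0.5, 0.4, -2.3]
opening: 9.6
```

Run:
```python
from workcell import env
import cv2,json
c=env.get_calibration('wrist');json.dump({k:(v.tolist() if hasattr(v,'tolist') else v) for k,v in c.items()},open('w5.json','w'))
a=env.capture('wrist')[:,:,::-1];cv2.imwrite('pics/w5.png',cv2.resize(a,None,fx=1.5,fy=1.5))
b=env.capture('side')[:,:,::-1][0:260,100:400];cv2.imwrite('pics/s5.png',cv2.resize(b,None,fx=2.2,fy=2.2,interpolation=cv2.INTER_CUBIC))
```

```text
(no output)
```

View pics/w5.png

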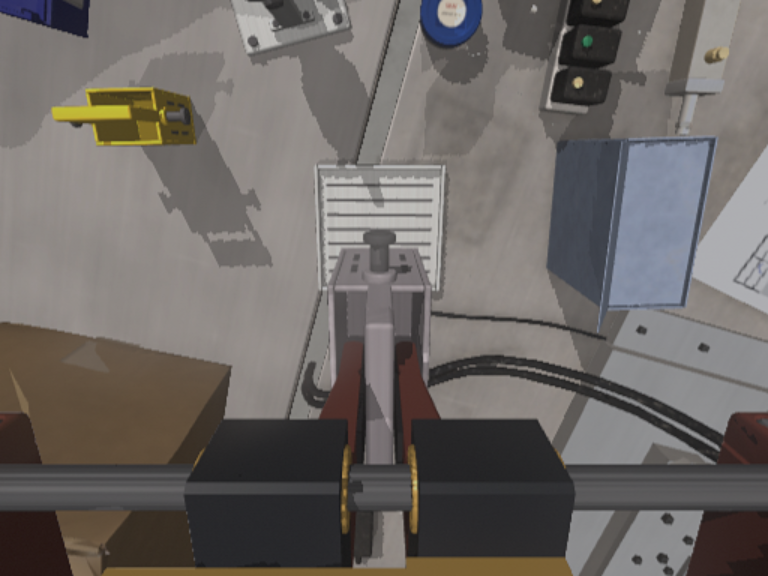

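View pics/s5.png

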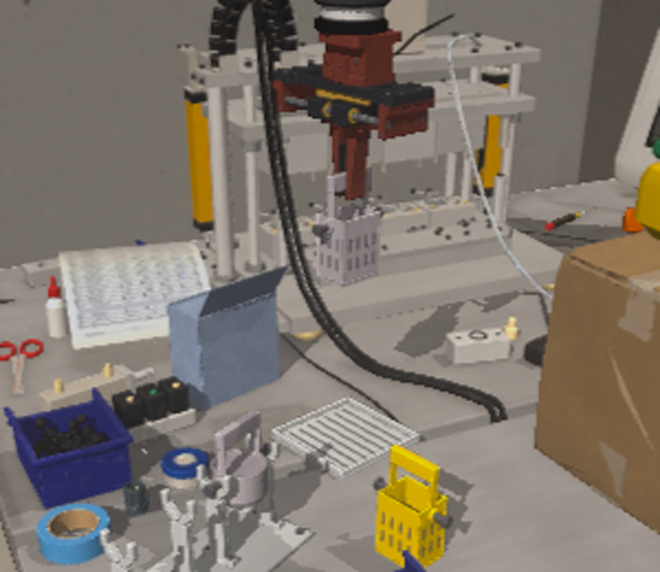

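Run:
```python
from h import *
from workcell import env
import json
np.set_printoptions(suppress=True,precision=1)
w=json.load(open('w5.json'))
g=lambda x,y:((x+.5)/1.5-.5,(y+.5)/1.5-.5)
t=[onz(w,g(*p),12) for p in((316,165),(446,165),(440,291),(319,291))];print(t,np.mean(t,0))
print('bar top center end', onz(w,g(379,321),490-163+9))
st=env.state();print(st['position'])
```

```text
[array([587.1,  -5.7,  12. ]), array([710.8, -35.8,  12. ]), array([ 679.7, -161.7,   12. ]), array([ 554.1, -131.2,   12. ])] [632.9 -83.6  12. ]
bar top center end [639.1 -54.5 336. ]
[631.5 -83.7 490.7]
```

Request:
servo_tool(
  deltas=[
    [[0, 0, 0.015], 0, 1],
    [[0, 0, 0.045], 0, 1],
    [[0, 0, 0.075], 0, 1],
    [[0, 0, 0.105], 0, 1],
    [[0, 0, 0.135], 0, 1],
    [[0, 0, 0.16], 0, 1],
    [[0, 0, 0.18], 0, 1],
    [[0, 0, 0.192], 0, 1],
    [[0, 0, 0.198], 0, 1],
    [[0, 0, 0.202], 0, 1],
    [[0, 0, 0.202], 0, 1],
  ],
)

```text
time_s: 10.25
position: [631.6, -85.3, 289.0]
ee_rot: [[0.238, 0.971, 0.001], [0.971, -0.238, -0.0], [0.0, 0.001, -1.0]]
contact_force: [0.4, -0.1, -3.1]
opening: 9.9
```

Run:
```python
from workcell import env
import cv2
b=env.capture('side')[:,:,::-1][80:260,180:360];cv2.imwrite('pics/s6.png',cv2.resize(b,None,fx=3.2,fy=3.2,interpolation=cv2.INTER_CUBIC))
```

```text
(no output)
```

View pics/s6.png

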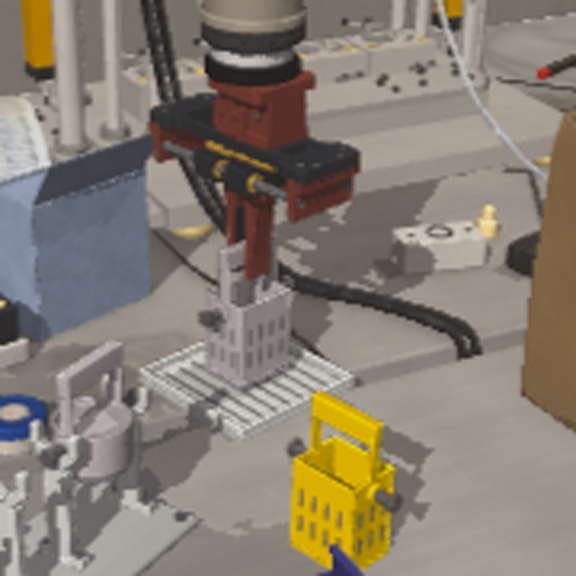

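Upright above the tray. The pan is still hanging and the cradle is undisturbed. Lower slowly to contact.

Request:
servo_tool(
  deltas=[
    [[0, 0, 0.003], 0, 1],
    [[0, 0, 0.005], 0, 1],
    [[0, 0, 0.007], 0, 1],
    [[0, 0, 0.008], 0, 1],
    [[0, 0, 0.009], 0, 1],
    [[0, 0, 0.009], 0, 1],
  ],
)

```text
time_s: 11.05
position: [631.5, -85.3, 279.6]
ee_rot: [[0.238, 0.971, -0.0], [0.971, -0.238, 0.0], [-0.0, -0.0, -1.0]]
contact_force: [-0.3, 0.3, -2.7]
opening: 9.8
```

Request:
servo_tool(
  deltas=[
    [[0, 0, 0.0005], 0, 1],
    [[0, 0, 0.001], 0, 1],
    [[0, 0, 0.001], 0, 1],
  ],
)

```text
time_s: 11.42
position: [631.5, -85.3, 278.6]
ee_rot: [[0.238, 0.971, -0.0], [0.971, -0.238, -0.0], [-0.0, -0.0, -1.0]]
contact_force: [-0.4, 0.4, -2.3]
opening: 9.8
```

Request:
servo_tool(
  deltas=[
    [[0, 0, 0.0005], 0, 1],
    [[0, 0, 0.001], 0, 1],
    [[0, 0, 0.001], 0, 1],
  ],
)

```text
time_s: 11.8
position: [631.5, -85.2, 277.8]
ee_rot: [[0.238, 0.971, 0.0], [0.971, -0.238, -0.0], [0.0, 0.0, -1.0]]
contact_force: [-0.1, -0.3, -1.7]
opening: 10.0
```

Request:
servo_tool(
  deltas=[
    [[0, 0, 0.0005], 0, 1],
    [[0, 0, 0.001], 0, 1],
    [[0, 0, 0.001], 0, 1],
  ],
)

```text
time_s: 12.18
position: [631.7, -85.2, 277.7]
ee_rot: [[0.238, 0.971, 0.001], [0.971, -0.238, -0.0], [-0.0, 0.001, -1.0]]
contact_force: [-2.9, 0.5, 5.7]
opening: 9.7
```

Request:
servo_tool(
  deltas=[
    [[0, 0, -0.0005], 0, 1],
    [[0, 0, -0.0005], 0, 0.9],
    [[0, 0, -0.0005], 0, 0.8],
    [[0, 0, -0.0005], 0, 0.6],
    [[0, 0, -0.0005], 0, 0.4],
    [[0, 0, -0.0005], 0, 0.3],
    [[0, 0, -0.0005], 0, 0.3],
  ],
)

```text
time_s: 13.05
position: [631.5, -85.3, 277.1]
ee_rot: [[0.238, 0.971, -0.0], [0.971, -0.238, -0.0], [-0.0, -0.0, -1.0]]
contact_force: [0.4, -0.6, 0.3]
opening: 54.1
```

Run:
```python
from workcell import env
import cv2
b=env.capture('side')[:,:,::-1][80:260,180:360];cv2.imwrite('pics/s7.png',cv2.resize(b,None,fx=3.2,fy=3.2,interpolation=cv2.INTER_CUBIC))
```

```text
(no output)
```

View pics/s7.png

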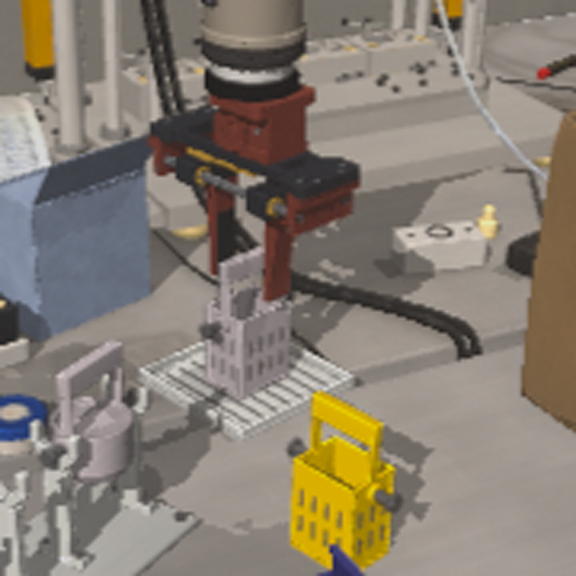

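Released and upright. Retreat straight up.

Request:
servo_tool(
  deltas=[
    [[0, 0, -0.015], 0, 0.3],
    [[0, 0, -0.04], 0, 0.3],
    [[0, 0, -0.08], 0, 0.2],
    [[0, 0, -0.12], 0, 0.1],
    [[0, 0, -0.16], 0, 0],
    [[0, 0, -0.19], 0, 0],
    [[0, 0, -0.2], 0, 0],
    [[0, 0, -0.2], 0, 0],
    [[0, 0, -0.2], 0, 0],
  ],
)

```text
time_s: 14.22
position: [631.1, -85.3, 475.7]
ee_rot: [[0.238, 0.971, -0.002], [0.971, -0.238, 0.0], [-0.0, -0.002, -1.0]]
contact_force: [-0.2, 0.1, -0.6]
opening: 87.9
```

Run:
```python
from workcell import env
import cv2,json
c=env.get_calibration('wrist');json.dump({k:(v.tolist() if hasattr(v,'tolist') else v) for k,v in c.items()},open('w8.json','w'))
cv2.imwrite('pics/w8.png',cv2.resize(env.capture('wrist')[:,:,::-1],None,fx=1.5,fy=1.5))
b=env.capture('scene')[:,:,::-1][120:290,130:380];cv2.imwrite('pics/s8.png',cv2.resize(b,None,fx=3,fy=3,interpolation=cv2.INTER_CUBIC))
```

```text
(no output)
```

View pics/w8.png

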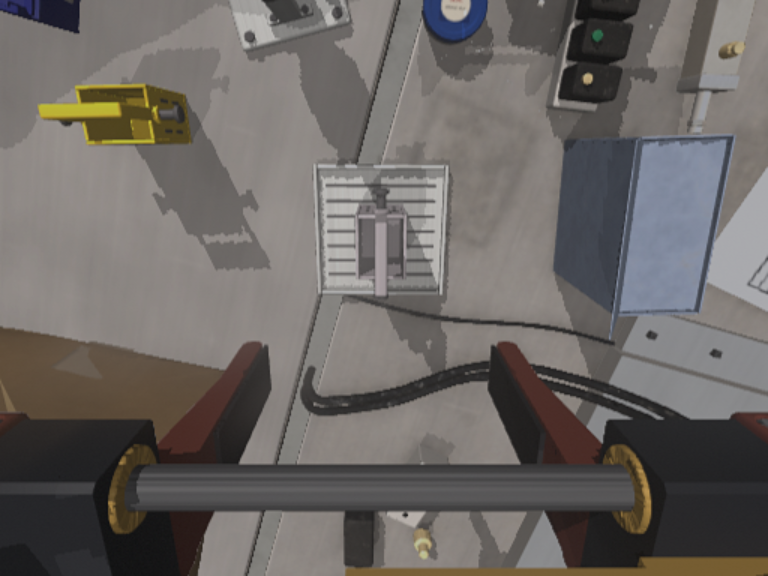

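View pics/s8.png

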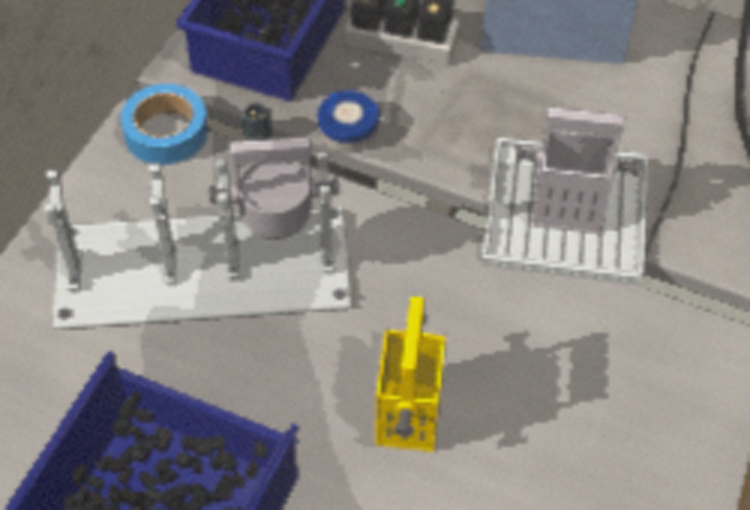

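Run:
```python
from h import *
from workcell import env
import json
np.set_printoptions(suppress=True,precision=1)
w=json.load(open('w8.json'))
g=lambda x,y:((x+.5)/1.5-.5,(y+.5)/1.5-.5)
t=[onz(w,g(*p),12) for p in((314,164),(448,166),(445,295),(319,294))];print(np.mean(t,0))
print('bar', np.mean([onz(w,g(*p),123) for p in((381,221),(381,296))],0))
env.sign_off()
```

```text
[633.  -83.7  12. ]
bar [632.4 -83.4 123. ]
the job is handed in; nothing more can be done
```

The deep bucket is now standing upright in the middle of the drip tray, and I have handed the job in. It took about 14 s of the 48 s allowed.

- **Pick:** I gripped the steel bucket by its bar with the fingers closed across x, and lifted it straight up off its forks. It came away without swinging or snagging. The yellow look-alike was not touched.
- **Carry and placing:** I carried it with its bottom about 215 mm above the bench, well over the pan's 151 mm. On the way I turned it to line up with the tray, then lowered it until it touched with about 6 N, opened the fingers and retreated straight up.
- **Last checks:** From the final wrist picture the bar's middle is at (632.4, −83.4) mm and the tray's centre at (633.0, −83.7) mm, so they agree to within 1 mm. The last scene picture shows the bucket upright, the round pan still hanging and the cradle undisturbed. The fingers were open and clear of everything, with almost no force on the wrist.
- **Disagreement:** The first tray-centre estimates from the three cameras differed by up to about 9 mm, with the side view furthest off. I worked from the wrist and scene views, and a second wrist view before lowering confirmed them. No check failed.

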